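# Count off the spring tabs and push the ring into the third bay

### The arm

A 6-joint arm with a two-finger parallel gripper is mounted at the origin on a cart in front of the work surface, level with it; the furniture and walls round the work are solid. World frame = base frame: x ahead of the robot, y to its left, z up, the work surface at z = 0. Lengths are in m, angles in rad, forces in N, time in s.
With the tool pointing down it reaches from about 0.35 to 0.875 m from the base axis. Payload 4.2 kg.
Tool frame: the origin (TCP) lies between the finger pads; the fingertips stand 22 mm ahead of it and the grasp point (between the pads) lies 3 mm ahead of it; z points along the fingers, y is the line along which they close (so a half turn about z gives the same grasp; the last joint's range is limited). The gripper opens to 87 mm and grips with 3 to 60 N. Pads are 19 mm wide; open, the fingers measure 117 mm over their backs; the gripper's body (75 mm by 190 mm) begins 51 mm behind the grasp point.
Start: joints at [1.418, 0.385, 0.008, 0, -1.194, -0.259], TCP at [0.25, 0.573, 0.245] pointing down, gripper open.
Joint ranges: [-3.14, 3.14], [-1.21, 2.06], [-1.07, 1.41], [-3.16, 2.05], [-2.99, -0.16], [-3.1, 3.1]. Speed limits (rad/s): [2.79, 2.79, 3.14, 3.14, 3.14, 3.14].

### API

Orientations are given as a 3x3 rotation matrix whose columns are the frame's x, y, z axes.
In Python, from cell import manip gives the robot as it stands.
- The arm moves only by the tool move_arm, never from a script. Its argument "motion" is a list of rows, each an object with "fingers": the opening, from 0 (shut) to 1 (fully open); "dp": the shift along the tool's x, y, z in m, a list of three; "yaw": the turn about the tool's z in degrees. A call has 1 to 10 rows; each row is the pose to reach, as a shift and turn from the pose commanded when the call began, along the tool's axes at that moment; what a row does not reach only later rows make up. A row lasts 1/12 s, in which the tool goes at most 41.7 mm and 7.16 degrees, less where a joint would pass 70% of its speed; a pose out of reach is approached as far as the arm can. A call with a gripper value outside its range is refused whole. The fingers move at their own pace and stop on an object; "force" is the grip in N (left out, the last holds). Time passes only in rows, so rows that repeat a pose let the fingers close. It gives the time, the measured TCP pose, the force, the opening and the grip force at its end, in the units of the state.
- manip.get_state(): the state, without advancing time (a new reading comes with each control period).
- manip.camera(name): name is "scene" or "top" or "wrist"; returns a dict with "image" (384x512x3 uint8, blue, green, red), "intrinsics" (3x3 intrinsics, pixels), "k1" (the pictures are not rectified: a ray, as slopes to the right and down, at radius r is drawn at 1 + k1 r^2 times it, then the intrinsics apply), "R" (3x3) and "t" (3): a world point X has camera coordinates R X + t. Camera axes: x right, y down, z forward; pixel columns grow to the right and rows downward; lengths in m; the calibration is good to about 2 mm. A picture is of the moment at which its call begins. There is no depth.
- manip.finish_job(): hands the job in; it is judged then, once.
The state is a dict: "clock": time; "joint_pos": joint angles; "joint_velocities": joint speeds; "joint_efforts": joint torques, N m; "ee_pos": TCP position; "ee_rot": TCP orientation; "contact_force": force on the tool from outside, world axes, zero at the start; "torque": the same for the moment, N m; "grip_width": finger opening in m; "finger_force": force on a finger pad.
Only numpy, scipy, OpenCV 4.12 (cv2) and the standard library are available. Lean on these libraries where they do the work, as an engineer would, in place of code of your own. Each camera call takes 0.05 s, during which the arm holds its last target. There are 200 camera calls.

### The job

With closed fingertips, run along the top of the divider rack from the end with the tall pin, flicking the sprung tabs over in passing to count the bays, and stop in the third bay without flicking the tab beyond it or any further tab. Then push the loose white retaining ring that lies in front of the rack along the bench into that third bay, fully home against the back wall. Only push the ring, flat on the bench: do not pick it up or tip it, and leave everything else where it stands.

Things in the scene. Friction and masses are not known exactly. Their poses are not given: they have to be found in the camera images.
- rack: Aluminium divider rack fixed to the bench, 400 wide (y) x 48 deep (x) mm: six bays in a row, open above and towards the robot, no floor. Origin on the bench, midway along the row; x to its back wall, y left along the row, z up. Bay centres y = +155, +93, +31, -31, -93, -155 mm, each 57 mm wide. End blocks 16 mm thick, 28 mm high, centred y = +191.5 and -191.5 mm.
- rack_front (a point): Point on the bench at the middle divider's front end (rack x = -20, y = 0 mm), axes as the rack. All five dividers start at this x; they are 5 mm thick, 28 mm high, at rack y = +124, +62, 0, -62, -124 mm, with a spring tab on each.
- rack_back (a point): Point on the bench at the front face of the back wall (rack x = +22, y = 0 mm), axes as the rack. The wall is 34 mm high. A ring pushed home has its centre at about rack x = 0, its near edge then sticking out 3 mm past the dividers.
- tall_pin: Upright steel pin, 12 mm thick, 46 mm tall, on top of one end block of the rack (its top 74 mm above the bench). It marks the end where counting starts: the bay next to it is the first bay. It may be on the left or the right end. Origin at the centre of its foot, z up.
- short_pin: Steel stub, 12 mm thick, 10 mm tall, on top of the other end block. Origin at the centre of its foot.
- ring_mid (a point): Centre, half-way up (10 mm above the bench), of the loose white knurled retaining ring that lies flat in front of the rack, left or right of its middle: 46 mm across, 20 mm high, with a hole too narrow for fingers, about 30 g, slides on the bench. z along its axis.
- cone: Sampler cone lying in front of the rack on the other side from the loose ring: pale flat disc 48 mm across with a small cone, 17 mm high. Bystander. Origin at the centre of its underside.
- stored_cone: A like sampler cone standing in the leftmost bay (y = +155 mm). Bystander, stays. Origin at the centre of its underside.
- stored_ring: A like retaining ring standing in the second bay from the right (y = -93 mm). Bystander, stays; it does not change the count. Origin at the centre of its underside.
- beaker: Glass beaker, 56 mm across, 70 mm high, right of the rack. Bystander. Origin at the centre of its underside.
- wash_bottle: White wash bottle with spout, 199 mm high, far right. Bystander. Origin at the centre of its underside.
- bench_timer: White bench timer, 62 x 66 x 18 mm, right front. Bystander. Origin at the centre of its underside.
- tab1 (a joint): Lean of the thin steel spring tab on the divider at y = +124 mm of the rack (leftmost), rad: 0 upright, + leaning to the rack's -y (right), 1.5 at most either way. Tab 20 mm deep (rack x -10 to +10 mm), 2.5 mm thick, hinged 31 mm above the bench, top at 56 mm; springs back, takes about 2 N to push over.
- tab2 (a joint): Lean of the thin steel spring tab on the divider at y = +62 mm of the rack (second from left), rad: 0 upright, + leaning to the rack's -y (right), 1.5 at most either way. Tab 20 mm deep (rack x -10 to +10 mm), 2.5 mm thick, hinged 31 mm above the bench, top at 56 mm; springs back, takes about 2 N to push over.
- tab3 (a joint): Lean of the thin steel spring tab on the divider at y = 0 mm of the rack (middle), rad: 0 upright, + leaning to the rack's -y (right), 1.5 at most either way. Tab 20 mm deep (rack x -10 to +10 mm), 2.5 mm thick, hinged 31 mm above the bench, top at 56 mm; springs back, takes about 2 N to push over.
- tab4 (a joint): Lean of the thin steel spring tab on the divider at y = -62 mm of the rack (second from right), rad: 0 upright, + leaning to the rack's -y (right), 1.5 at most either way. Tab 20 mm deep (rack x -10 to +10 mm), 2.5 mm thick, hinged 31 mm above the bench, top at 56 mm; springs back, takes about 2 N to push over.
- tab5 (a joint): Lean of the thin steel spring tab on the divider at y = -124 mm of the rack (rightmost), rad: 0 upright, + leaning to the rack's -y (right), 1.5 at most either way. Tab 20 mm deep (rack x -10 to +10 mm), 2.5 mm thick, hinged 31 mm above the bench, top at 56 mm; springs back, takes about 2 N to push over.
- ring: The same loose ring; origin at the centre of its underside.
Not all that is in view belongs to the job. Leave any purple or turquoise look-alike of the ring alone.

How it is judged:
By the outcome, as a careful person would: the job done as asked, in the order asked, and still so for the second after the job is handed in, with the robot touching nothing.
It also fails if it takes over 70 s, if anything falls off the work surface, if the arm or the gripper's body presses on something with over 40 N, if the wrist force passes 120 N, or if a joint passes its speed limit or range.

## Working session

There is one attempt and no reset: what is moved stays moved. The work goes in short steps, Python scripts to look and compute and a tool call to move; the robot and the scene stay as the last step left them, time stands still between calls to the robot, and variables do not carry over. Pictures are saved under pics/ and viewed, at most 10 in all, crops included, and the job is handed in when it is done.

Besides the shell and the picture viewer there is one more tool, called after "Emit:" in YAML: its name, and indented under it one key for each argument. move_arm: Moves the arm, as the interface text tells. Its arguments: {"type":"object","properties":{"motion":{"type":"array","items":{"type":"object","properties":{"fingers":{"type":"number"},"dp":{"type":"array","items":{"type":"number"}},"yaw":{"type":"number"}}}},"force":{"type":"number"}},"required":["motion"]}

```bash
mkdir -p pics; ls; python3 - <<'E'
from cell import manip
import cv2,numpy as np
s=manip.get_state();print(s['ee_pos'],np.round(s['ee_rot'],3).tolist(),s['clock'])
for n in('scene','top'):
    c=manip.camera(n);cv2.imwrite(f'pics/{n}0.png',c['image']);print(n,c['intrinsics'],c['k1'],c['R'],c['t'])
E
```

```text
pics
[0.2499097  0.57223472 0.24342872] [[0.916, -0.4, -0.001], [-0.4, -0.916, -0.002], [0.0, 0.002, -1.0]] 0.0
scene [[433.90737804   0.         260.6871283 ]
 [  0.         433.90737804 184.67069695]
 [  0.           0.           1.        ]] -0.14423206471034464 [[-0.68139262 -0.73190314 -0.00467923]
 [-0.56338743  0.52856626 -0.63499001]
 [ 0.46722447 -0.43004128 -0.77250618]] [0.27115939 0.39263215 0.87035559]
top [[420.08247845   0.         261.94014407]
 [  0.         420.08247845 191.55699686]
 [  0.           0.           1.        ]] -0.14809023803914917 [[-0.00991789 -0.99992829 -0.00671131]
 [-0.98068708  0.01103766 -0.19527167]
 [ 0.19533175  0.00464501 -0.98072623]] [-0.09037954  0.53462261  1.37177475]
```

View pics/top0.png

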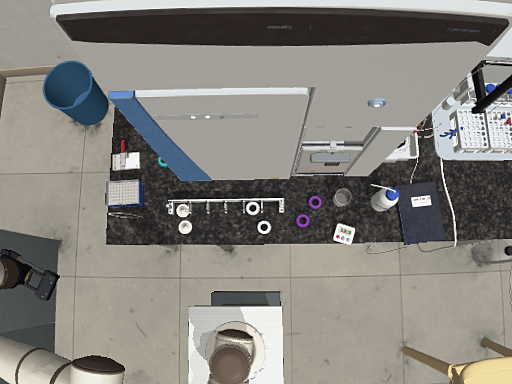

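View pics/scene0.png

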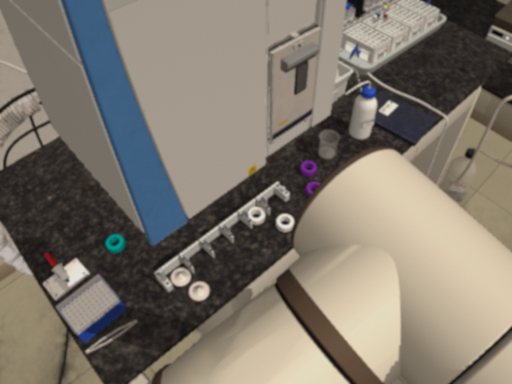

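Top view: rack spans pixels x 168–283 at row ~205, loose white ring (264,227), stored ring (253,208), loose cone (184,227), and purple look-alikes (315,202) and (303,221). The scene view agrees: loose ring (286,223), stored ring (257,215). The white loose ring in front of the rack is the one meant. An enlarged crop should confirm this and show which end has the tall pin.

```bash
python3 - <<'E'
import cv2,numpy as np
a=cv2.imread('pics/top0.png')[185:245,155:295];b=cv2.imread('pics/scene0.png')[170:310,145:305]
a=cv2.resize(a,(700,300),interpolation=cv2.INTER_CUBIC);b=cv2.resize(b,None,fx=5,fy=5,interpolation=cv2.INTER_CUBIC)
cv2.imwrite('pics/c1.png',a);cv2.imwrite('pics/c2.png',b[:600])
E
```

```text
(no output)
```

View pics/c1.png

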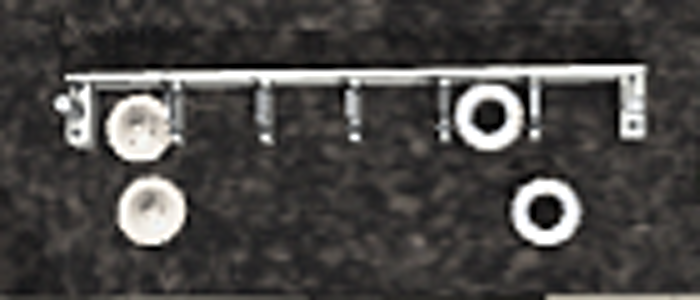

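View pics/c2.png

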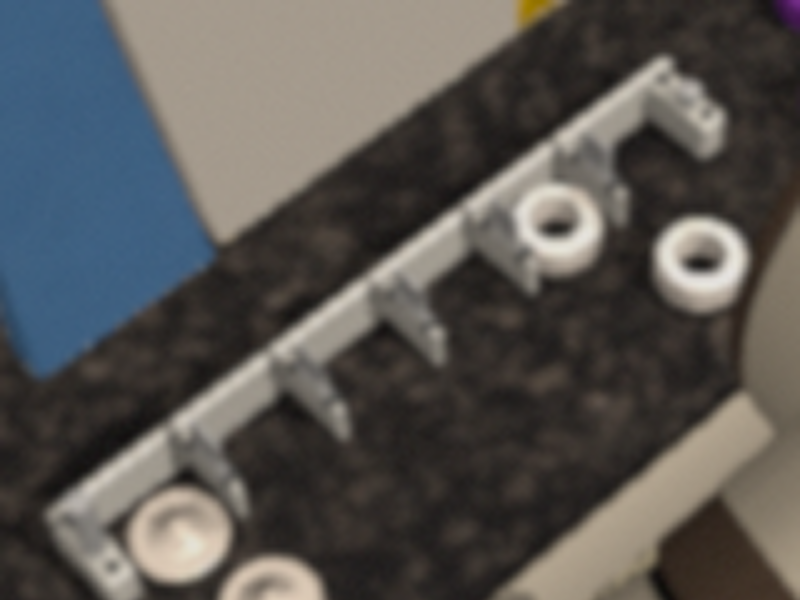

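Left end carries the tall pin: crop 1 shows it at (65,102), leaning outward with parallax, while the right end at (632,100) has only the stub. So the third bay is rack y = +31, between tab2 and tab3. The loose white ring is at (546,211), and the stored one at (488,117) is in the bay at y = −93.

```bash
cat > h.py <<'E'
import numpy as np,cv2
from scipy.optimize import least_squares
C={'scene':(433.907,260.687,184.671,-0.144232,np.array([[-0.68139262,-0.73190314,-0.00467923],[-0.56338743,0.52856626,-0.63499001],[0.46722447,-0.43004128,-0.77250618]]),np.array([0.27115939,0.39263215,0.87035559])),
'top':(420.0825,261.940,191.557,-0.14809,np.array([[-0.00991789,-0.99992829,-0.00671131],[-0.98068708,0.01103766,-0.19527167],[0.19533175,0.00464501,-0.98072623]]),np.array([-0.09037954,0.53462261,1.37177475]))}
def proj(n,X):
    f,cx,cy,k,R,t=C[n];c=np.atleast_2d(X)@R.T+t;s=c[:,:2]/c[:,2:];s=s*(1+k*(s**2).sum(1,keepdims=True));return s*f+[cx,cy]
def back(n,p,z):
    return least_squares(lambda q:(proj(n,[q[0],q[1],z])-p).ravel(),[.5,0]).x
E
python3 - <<'E'
from h import *
O={'top':(155,185),'scene':(145,170)}
px=lambda n,u:(np.array(u,float)+.5)/5-.5+O[n]
T=px('top',[(178,138),(266,138),(354,136),(444,135),(534,133)])
S=px('scene',[(240,500),(345,425),(440,345),(533,275),(622,205)])
Y=np.array([124,62,0,-62,-124])/1000
def W(q,P):
    c,s=np.cos(q[2]),np.sin(q[2]);P=np.atleast_2d(P);return np.c_[q[0]+c*P[:,0]-s*P[:,1],q[1]+s*P[:,0]+c*P[:,1],P[:,2]]
f=lambda z:np.c_[-.02+0*Y,Y,z+0*Y]
rt=lambda q:(proj('top',W(q,f(.028)))-T).ravel()
rs=lambda q:(proj('scene',W(q,f(.014)))-S).ravel()
for nm,r in(('top',rt),('scene',rs),('both',lambda q:np.r_[rt(q),rs(q)])):
    o=least_squares(r,[.6,0,0]);print(nm,o.x.round(4),np.abs(o.fun).max().round(2))
q=o.x
for nm,pt,z in(('ring',{'top':(546,211),'scene':(700,252)},.02),('stored',{'top':(488,117),'scene':(557,220)},.02),('cone',{'top':(152,211)},.008)):
    for n in pt:
        b=back(n,px(n,pt[n]),z);d=b-q[:2];c,s=np.cos(q[2]),np.sin(q[2]);print(nm,n,b.round(4),'rack',np.round([c*d[0]+s*d[1],-s*d[0]+c*d[1]],4))
for e in(1,-1):
  for z in(.028,.038,.074):
    print(e,z,((proj('top',W(q,[0,e*.1915,z]))-O['top'])*5).round(),((proj('scene',W(q,[0,e*.1915,z]))-O['scene'])*5).round())
# overlay check
for n in('top','scene'):
    im=cv2.imread(f'pics/{n}0.png');x0,y0=O[n];im=cv2.resize(im[y0:y0+(60 if n=='top' else 140),x0:x0+(140 if n=='top' else 160)],None,fx=5,fy=5,interpolation=cv2.INTER_CUBIC)[:600]
    for P in [(-.02,y,.028) for y in Y]+[(.022,y,.034) for y in Y]+[(-.01,y,.056) for y in Y]+[(0,.1915,.074),(0,-.1915,.038)]:
        u=(proj(n,W(q,P))[0]-O[n])*5+2;cv2.circle(im,(int(u[0]),int(u[1])),3,(0,0,255),-1)
    cv2.imwrite(f'pics/o_{n}.png',im)
a=cv2.imread('pics/o_top.png');b=cv2.imread('pics/o_scene.png')
v=np.zeros((600,800,3),np.uint8);v[:240,:560]=cv2.resize(a,(560,240));v[240:,:480]=cv2.resize(b,(480,360));cv2.imwrite('pics/o.png',v)
E
```

```text
top [0.4892 0.0294 0.0048] 0.58
scene [0.4895 0.028  0.0082] 0.63
both [0.4893 0.0285 0.0068] 0.65
ring top [ 0.4173 -0.101 ] rack [-0.0729 -0.129 ]
ring scene [ 0.4195 -0.1028] rack [-0.0707 -0.1308]
stored top [ 0.4827 -0.0618] rack [-0.0072 -0.0902]
stored scene [ 0.4836 -0.0635] rack [-0.0063 -0.0919]
cone top [0.421 0.172] rack [-0.0674  0.144 ]
1 0.028 [[ 78. 110.]] [[ 94. 544.]]
1 0.038 [[ 75. 107.]] [[ 90. 534.]]
1 0.074 [[63. 99.]] [[ 75. 496.]]
-1 0.028 [[633. 100.]] [[684.  97.]]
-1 0.038 [[634.  98.]] [[685.  85.]]
-1 0.074 [[636.  89.]] [[687.  40.]]
```

View pics/o.png

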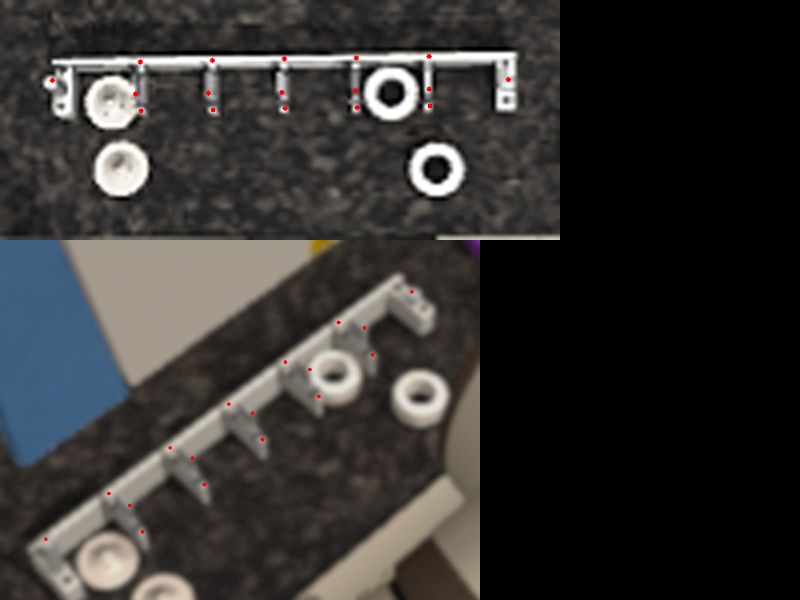

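```bash
python3 - <<'E'
from h import *
for n,p in(('scene',(145+26/3,170+225/3)),('scene',(145+128/3,170+145/3)),('scene',(145+310/3,170+10/3)),('top',(185,180)),('top',(290,180))): print(n,p,back(n,np.array(p),0).round(3))
E
```

```text
scene (153.66666666666666, 245.0) [0.598 0.18 ]
scene (187.66666666666666, 218.33333333333334) [0.605 0.067]
scene (248.33333333333331, 173.33333333333334) [ 0.612 -0.151]
top (185, 180) [0.589 0.178]
top (290, 180) [ 0.585 -0.195]
```

Emit:
move_arm:
  motion:
    - {"fingers": 0, "dp": [0.04, 0.026, 0], "yaw": -3}
    - {"fingers": 0, "dp": [0.075, 0.052, 0], "yaw": -6}
    - {"fingers": 0, "dp": [0.11, 0.078, 0], "yaw": -9}
    - {"fingers": 0, "dp": [0.15, 0.104, 0], "yaw": -12}
    - {"fingers": 0, "dp": [0.187, 0.13, 0], "yaw": -15}
    - {"fingers": 0, "dp": [0.225, 0.156, 0], "yaw": -18}
    - {"fingers": 0, "dp": [0.262, 0.182, 0], "yaw": -21}
    - {"fingers": 0, "dp": [0.3, 0.208, 0], "yaw": -24}
    - {"fingers": 0, "dp": [0.337, 0.234, 0], "yaw": -24}
    - {"fingers": 0, "dp": [0.374, 0.26, 0], "yaw": -24}

```text
clock: 0.93
ee_pos: [0.4689, 0.216, 0.2444]
ee_rot: [[1.0, 0.008, -0.0], [0.008, -1.0, -0.0], [-0.0, 0.0, -1.0]]
contact_force: [0.1, 0.5, 0.0]
grip_width: 0.0283
finger_force: 0.0
```

Emit:
move_arm:
  motion:
    - {"fingers": 0, "dp": [0, 0, 0], "yaw": 0}
    - {"fingers": 0, "dp": [0, 0, 0], "yaw": 0}
    - {"fingers": 0, "dp": [0, 0, 0], "yaw": 0}

```text
clock: 1.18
ee_pos: [0.4684, 0.2178, 0.2442]
ee_rot: [[1.0, 0.006, -0.001], [0.006, -1.0, -0.0], [-0.001, 0.0, -1.0]]
contact_force: [-0.3, -0.1, -0.1]
grip_width: 0.0082
finger_force: 0.0
```

```bash
python3 - <<'E'
from cell import manip
import cv2,numpy as np
s=manip.get_state();print(s['ee_pos'],np.round(s['ee_rot'],3).tolist(),s['clock'],s['grip_width'])
a=manip.camera('scene')['image'];b=manip.camera('top')['image']
a=cv2.resize(a[80:330,60:330],None,fx=1.48,fy=1.48);b=cv2.resize(b[150:270,130:310],(400,267))
v=np.zeros((600,800,3),np.uint8);v[:a.shape[0],:400]=a[:600,:400];v[:267,400:]=b;
w=manip.camera('wrist')['image'];v[280:580,400:]=cv2.resize(w,(400,300));cv2.imwrite('pics/m1.png',v)
E
```

```text
[0.46842355 0.21775569 0.24422771] [[1.0, 0.006, -0.001], [0.006, -1.0, -0.0], [-0.001, 0.0, -1.0]] 1.1833 0.008209168941894735
```

View pics/m1.png

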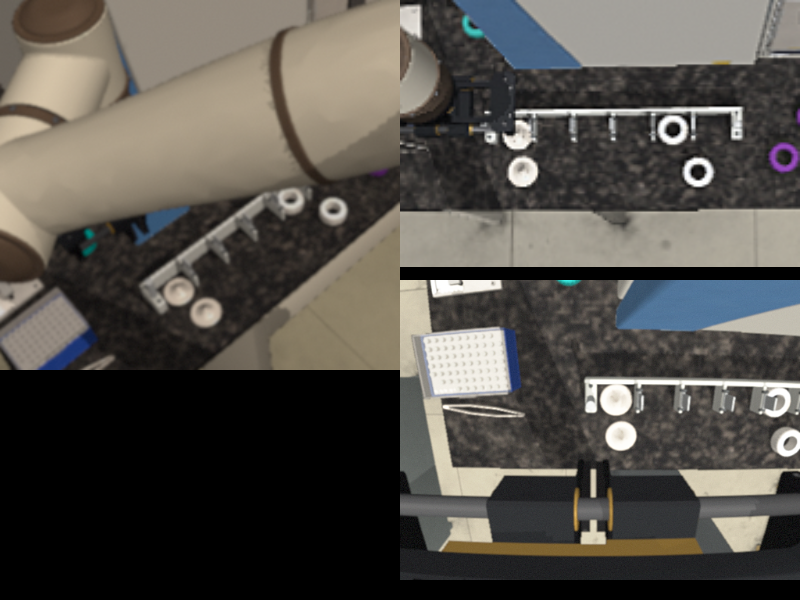

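Emit:
move_arm:
  motion:
    - {"fingers": 0, "dp": [0.02, 0.034, 0]}
    - {"fingers": 0, "dp": [0.02, 0.034, 0]}
    - {"fingers": 0, "dp": [0.02, 0.034, 0.04]}
    - {"fingers": 0, "dp": [0.02, 0.034, 0.08]}
    - {"fingers": 0, "dp": [0.02, 0.034, 0.11]}
    - {"fingers": 0, "dp": [0.02, 0.034, 0.13]}
    - {"fingers": 0, "dp": [0.02, 0.034, 0.13]}
    - {"fingers": 0, "dp": [0.02, 0.034, 0.13]}

```text
$.motion[0]: bad value
```

Emit:
move_arm:
  motion:
    - {"fingers": 0, "dp": [0.02, 0.034, 0], "yaw": 0}
    - {"fingers": 0, "dp": [0.02, 0.034, 0], "yaw": 0}
    - {"fingers": 0, "dp": [0.02, 0.034, 0.04], "yaw": 0}
    - {"fingers": 0, "dp": [0.02, 0.034, 0.08], "yaw": 0}
    - {"fingers": 0, "dp": [0.02, 0.034, 0.11], "yaw": 0}
    - {"fingers": 0, "dp": [0.02, 0.034, 0.13], "yaw": 0}
    - {"fingers": 0, "dp": [0.02, 0.034, 0.13], "yaw": 0}
    - {"fingers": 0, "dp": [0.02, 0.034, 0.13], "yaw": 0}

```text
clock: 2.0
ee_pos: [0.4883, 0.1848, 0.1141]
ee_rot: [[1.0, 0.009, -0.001], [0.009, -1.0, -0.002], [-0.001, 0.002, -1.0]]
contact_force: [0.1, -0.6, 0.3]
grip_width: 0.0009
finger_force: 0.0
```

Emit:
move_arm:
  motion:
    - {"fingers": 0, "dp": [0, 0, 0.025], "yaw": 0}
    - {"fingers": 0, "dp": [0, 0, 0.048], "yaw": 0}
    - {"fingers": 0, "dp": [0, 0, 0.048], "yaw": 0}
    - {"fingers": 0, "dp": [0, 0, 0.048], "yaw": 0}

```text
clock: 2.33
ee_pos: [0.4893, 0.1849, 0.0677]
ee_rot: [[1.0, 0.008, 0.001], [0.008, -1.0, 0.0], [0.001, -0.0, -1.0]]
contact_force: [0.4, 0.4, 0.3]
grip_width: 0.0004
finger_force: 0.0
```

Emit:
move_arm:
  motion:
    - {"fingers": 0, "dp": [0, 0.008, 0], "yaw": 0}
    - {"fingers": 0, "dp": [0, 0.016, 0], "yaw": 0}
    - {"fingers": 0, "dp": [0, 0.024, 0], "yaw": 0}
    - {"fingers": 0, "dp": [0, 0.028, 0], "yaw": 0}

```text
clock: 2.67
ee_pos: [0.4895, 0.1554, 0.0678]
ee_rot: [[1.0, 0.006, 0.002], [0.006, -1.0, 0.002], [0.002, -0.002, -1.0]]
contact_force: [-0.3, 1.1, -0.5]
grip_width: 0.0004
finger_force: 0.6
```

Emit:
move_arm:
  motion:
    - {"fingers": 0, "dp": [0, 0.007, 0.002], "yaw": 0}
    - {"fingers": 0, "dp": [0, 0.014, 0.002], "yaw": 0}
    - {"fingers": 0, "dp": [0, 0.02, 0.002], "yaw": 0}
    - {"fingers": 0, "dp": [0, 0.026, 0.002], "yaw": 0}
    - {"fingers": 0, "dp": [0, 0.032, 0.002], "yaw": 0}
    - {"fingers": 0, "dp": [0, 0.038, 0.002], "yaw": 0}
    - {"fingers": 0, "dp": [0, 0.044, 0.002], "yaw": 0}
    - {"fingers": 0, "dp": [0, 0.05, 0.002], "yaw": 0}

```text
clock: 3.33
ee_pos: [0.489, 0.1052, 0.0643]
ee_rot: [[1.0, 0.007, -0.001], [0.007, -1.0, -0.001], [-0.001, 0.001, -1.0]]
contact_force: [-0.7, 0.3, 0.4]
grip_width: 0.0005
finger_force: 0.0
```

Emit:
move_arm:
  motion:
    - {"fingers": 0, "dp": [0, 0.006, 0], "yaw": 0}
    - {"fingers": 0, "dp": [0, 0.012, 0], "yaw": 0}
    - {"fingers": 0, "dp": [0, 0.018, 0], "yaw": 0}
    - {"fingers": 0, "dp": [0, 0.024, 0], "yaw": 0}

```text
clock: 3.67
ee_pos: [0.4899, 0.0819, 0.0647]
ee_rot: [[1.0, 0.007, 0.001], [0.007, -1.0, 0.0], [0.001, -0.0, -1.0]]
contact_force: [0.8, 2.0, 1.4]
grip_width: 0.0006
finger_force: 0.7
```

Emit:
move_arm:
  motion:
    - {"fingers": 0, "dp": [0, 0.006, -0.001], "yaw": 0}
    - {"fingers": 0, "dp": [0, 0.012, -0.002], "yaw": 0}
    - {"fingers": 0, "dp": [0, 0.018, -0.002], "yaw": 0}
    - {"fingers": 0, "dp": [0, 0.023, -0.002], "yaw": 0}
    - {"fingers": 0, "dp": [0, 0.026, -0.002], "yaw": 0}
    - {"fingers": 0, "dp": [0, 0.026, -0.002], "yaw": 0}

```text
clock: 4.17
ee_pos: [0.4893, 0.0552, 0.0664]
ee_rot: [[1.0, 0.006, -0.001], [0.006, -1.0, -0.0], [-0.001, 0.0, -1.0]]
contact_force: [-1.0, -1.0, -0.7]
grip_width: 0.0005
finger_force: 0.0
```

```bash
python3 - <<'E'
from cell import manip
import cv2,numpy as np
s=manip.get_state();print(s['ee_pos'],s['contact_force'])
a=manip.camera('scene')['image'];b=manip.camera('top')['image'];w=manip.camera('wrist')['image']
v=np.zeros((600,800,3),np.uint8);v[:300,:400]=cv2.resize(a[170:290,145:305],(400,300));v[300:,:400]=cv2.resize(w[100:],(400,300))
v[:240,400:]=cv2.resize(b[170:242,170:290],(400,240));cv2.imwrite('pics/m2.png',v)
E
```

```text
[0.48925729 0.05520362 0.06636132] [-0.99502177 -0.97325415 -0.7124419 ]
```

View pics/m2.png

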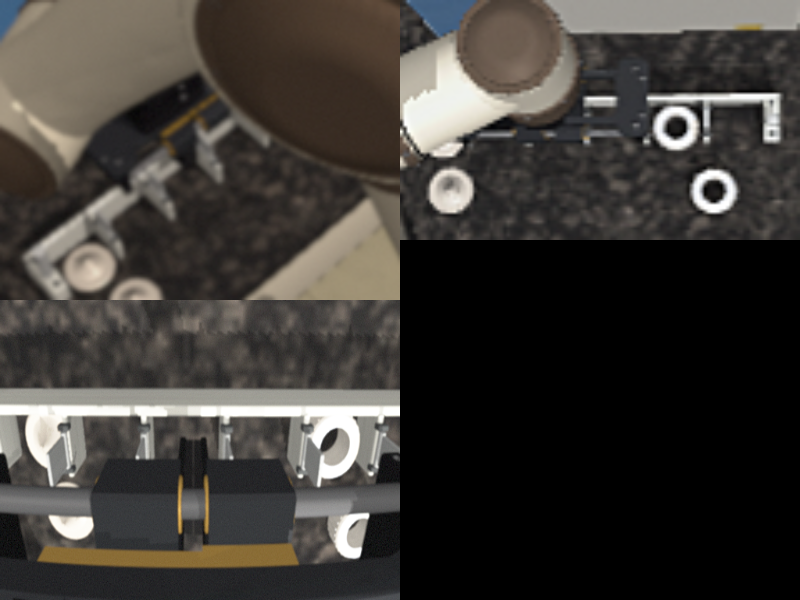

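The tabs are upright again and there is no load on the tool. In the wrist view the fingers stand mid-bay 3 with tab3 untouched. Lifting straight out.

Emit:
move_arm:
  motion:
    - {"fingers": 0, "dp": [0, 0, 0], "yaw": 0}
    - {"fingers": 0, "dp": [0, 0, 0], "yaw": 0}
    - {"fingers": 0, "dp": [0, 0, 0], "yaw": 0}
    - {"fingers": 0, "dp": [0, 0, -0.03], "yaw": 0}
    - {"fingers": 0, "dp": [0, 0, -0.06], "yaw": 0}
    - {"fingers": 0, "dp": [0, 0, -0.09], "yaw": 0}
    - {"fingers": 0, "dp": [0, 0, -0.09], "yaw": 0}

```text
clock: 4.9
ee_pos: [0.4934, 0.0574, 0.1625]
ee_rot: [[1.0, 0.009, 0.012], [0.009, -1.0, 0.003], [0.012, -0.003, -1.0]]
contact_force: [1.2, 0.3, 0.1]
grip_width: 0.0005
finger_force: 0.0
```

```bash
python3 - <<'E'
from cell import manip
s=manip.get_state();print(s['ee_pos'],s['joint_pos'])
E
```

```text
[0.49335794 0.05740576 0.16247554] [ 0.44460544  0.24314743 -0.42793989  0.00258323 -0.8874346   1.13358895]
```

Emit:
move_arm:
  motion:
    - {"fingers": 0.18, "dp": [-0.015, 0.022, 0], "yaw": 7}
    - {"fingers": 0.18, "dp": [-0.03, 0.044, 0], "yaw": 14}
    - {"fingers": 0.18, "dp": [-0.045, 0.066, 0], "yaw": 21}
    - {"fingers": 0.18, "dp": [-0.06, 0.088, 0], "yaw": 28}
    - {"fingers": 0.18, "dp": [-0.075, 0.11, 0], "yaw": 35}
    - {"fingers": 0.18, "dp": [-0.075, 0.132, 0], "yaw": 42}
    - {"fingers": 0.18, "dp": [-0.075, 0.154, 0], "yaw": 49}
    - {"fingers": 0.18, "dp": [-0.075, 0.176, 0], "yaw": 56}
    - {"fingers": 0.18, "dp": [-0.075, 0.198, 0], "yaw": 63}
    - {"fingers": 0.18, "dp": [-0.075, 0.208, 0], "yaw": 70}

```text
clock: 5.73
ee_pos: [0.416, -0.154, 0.1565]
ee_rot: [[0.342, -0.94, 0.0], [-0.94, -0.342, -0.0], [0.0, -0.0, -1.0]]
contact_force: [0.5, 0.4, -0.6]
grip_width: 0.0158
finger_force: 0.0
```

Emit:
move_arm:
  motion:
    - {"fingers": 0.18, "dp": [0, 0, 0], "yaw": 7}
    - {"fingers": 0.18, "dp": [0, 0, 0], "yaw": 14}
    - {"fingers": 0.18, "dp": [0, 0, 0], "yaw": 20}
    - {"fingers": 0.18, "dp": [0, 0, 0], "yaw": 20}
    - {"fingers": 0.18, "dp": [0, 0, 0], "yaw": 20}

```text
clock: 6.15
ee_pos: [0.4161, -0.1523, 0.1565]
ee_rot: [[0.01, -1.0, -0.0], [-1.0, -0.01, 0.0], [-0.0, 0.0, -1.0]]
contact_force: [-0.1, 0.1, 0.4]
grip_width: 0.015
finger_force: 0.0
```

Emit:
move_arm:
  motion:
    - {"fingers": 0.18, "dp": [0, -0.002, 0.03], "yaw": 0}
    - {"fingers": 0.18, "dp": [0, -0.002, 0.06], "yaw": 0}
    - {"fingers": 0.18, "dp": [0, -0.002, 0.09], "yaw": 0}
    - {"fingers": 0.18, "dp": [0, -0.002, 0.115], "yaw": 0}
    - {"fingers": 0.18, "dp": [0, -0.002, 0.128], "yaw": 0}
    - {"fingers": 0.18, "dp": [0, -0.002, 0.128], "yaw": 0}
    - {"fingers": 0.18, "dp": [0, -0.002, 0.128], "yaw": 0}

```text
clock: 6.73
ee_pos: [0.4181, -0.1523, 0.0282]
ee_rot: [[0.009, -1.0, -0.002], [-1.0, -0.009, -0.0], [0.0, 0.002, -1.0]]
contact_force: [-0.9, -0.4, 0.2]
grip_width: 0.0158
finger_force: 0.0
```

Emit:
move_arm:
  motion:
    - {"fingers": 0.18, "dp": [-0.005, 0, 0], "yaw": 0}
    - {"fingers": 0.18, "dp": [-0.01, 0, 0], "yaw": 0}
    - {"fingers": 0.18, "dp": [-0.015, 0, 0], "yaw": 0}
    - {"fingers": 0.18, "dp": [-0.02, 0, 0], "yaw": 0}
    - {"fingers": 0.18, "dp": [-0.025, 0, 0], "yaw": 0}
    - {"fingers": 0.18, "dp": [-0.03, 0, 0], "yaw": 0}
    - {"fingers": 0.18, "dp": [-0.035, 0, 0], "yaw": 0}
    - {"fingers": 0.18, "dp": [-0.04, 0, 0], "yaw": 0}

```text
clock: 7.4
ee_pos: [0.418, -0.1118, 0.0287]
ee_rot: [[0.007, -1.0, 0.0], [-1.0, -0.007, -0.0], [0.0, -0.0, -1.0]]
contact_force: [0.2, -0.7, 1.4]
grip_width: 0.0157
finger_force: 0.3
```

```bash
python3 - <<'E'
from cell import manip
import cv2,numpy as np
s=manip.get_state();print(s['ee_pos'],s['contact_force'])
a=manip.camera('scene')['image'];b=manip.camera('top')['image'];w=manip.camera('wrist')['image']
v=np.zeros((600,800,3),np.uint8);v[:300,:400]=cv2.resize(a[170:290,145:305],(400,300));v[300:,:400]=cv2.resize(w[100:],(400,300))
v[:240,400:]=cv2.resize(b[170:242,170:290],(400,240));cv2.imwrite('pics/m3.png',v)
E
```

```text
[ 0.41796676 -0.11181179  0.02870413] [ 0.23354137 -0.67495016  1.38103573]
```

View pics/m3.png

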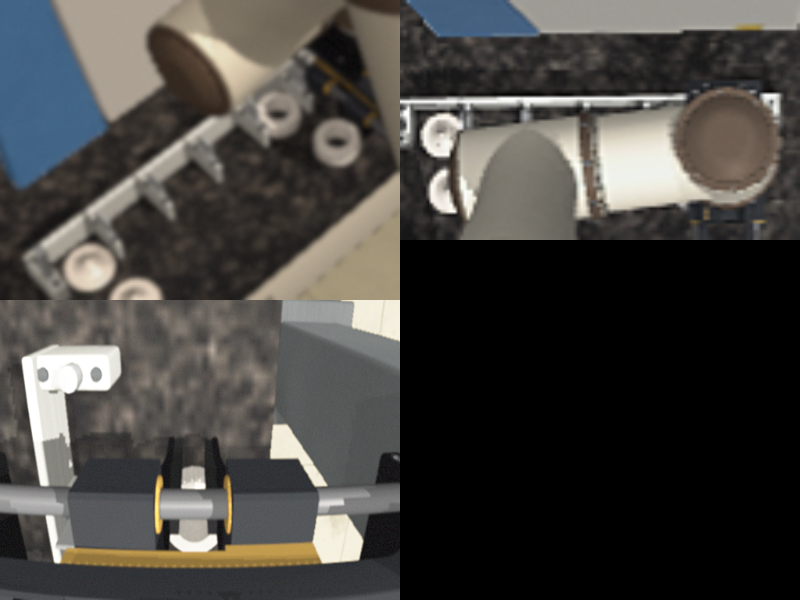

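The ring is cradled between the two fingers (scene panel (336,143)) and moving with them. The stored ring, tabs and cone stand as before. Continuing left.

Emit:
move_arm:
  motion:
    - {"fingers": 0.18, "dp": [-0.006, 0, 0], "yaw": 0}
    - {"fingers": 0.18, "dp": [-0.012, 0, 0], "yaw": 0}
    - {"fingers": 0.18, "dp": [-0.018, 0, 0], "yaw": 0}
    - {"fingers": 0.18, "dp": [-0.024, 0, 0], "yaw": 0}
    - {"fingers": 0.18, "dp": [-0.03, 0, 0], "yaw": 0}
    - {"fingers": 0.18, "dp": [-0.036, 0, 0], "yaw": 0}
    - {"fingers": 0.18, "dp": [-0.042, 0, 0], "yaw": 0}
    - {"fingers": 0.18, "dp": [-0.048, 0, 0], "yaw": 0}
    - {"fingers": 0.18, "dp": [-0.054, 0, 0], "yaw": 0}
    - {"fingers": 0.18, "dp": [-0.06, 0, 0], "yaw": 0}

```text
clock: 8.38
ee_pos: [0.4174, -0.0517, 0.0286]
ee_rot: [[0.007, -1.0, 0.0], [-1.0, -0.007, 0.0], [-0.0, -0.0, -1.0]]
contact_force: [-0.3, 0.2, -0.0]
grip_width: 0.0161
finger_force: 0.1
```

Emit:
move_arm:
  motion:
    - {"fingers": 0.18, "dp": [-0.006, 0, 0], "yaw": 0}
    - {"fingers": 0.18, "dp": [-0.012, 0, 0], "yaw": 0}
    - {"fingers": 0.18, "dp": [-0.018, 0, 0], "yaw": 0}
    - {"fingers": 0.18, "dp": [-0.024, 0, 0], "yaw": 0}
    - {"fingers": 0.18, "dp": [-0.03, 0, 0], "yaw": 0}
    - {"fingers": 0.18, "dp": [-0.036, 0, 0], "yaw": 0}
    - {"fingers": 0.18, "dp": [-0.042, 0, 0], "yaw": 0}
    - {"fingers": 0.18, "dp": [-0.048, 0, 0], "yaw": 0}
    - {"fingers": 0.18, "dp": [-0.054, 0, 0], "yaw": 0}
    - {"fingers": 0.18, "dp": [-0.06, 0, 0], "yaw": 0}

```text
clock: 9.22
ee_pos: [0.417, 0.0082, 0.0286]
ee_rot: [[0.007, -1.0, 0.0], [-1.0, -0.007, 0.0], [-0.0, -0.0, -1.0]]
contact_force: [-0.1, -0.3, -0.1]
grip_width: 0.0159
finger_force: 0.1
```

Emit:
move_arm:
  motion:
    - {"fingers": 0.18, "dp": [-0.006, 0, 0], "yaw": 0}
    - {"fingers": 0.18, "dp": [-0.011, 0, 0], "yaw": 0}
    - {"fingers": 0.18, "dp": [-0.015, 0, 0], "yaw": 0}
    - {"fingers": 0.18, "dp": [-0.017, 0, 0], "yaw": 0}
    - {"fingers": 0.18, "dp": [-0.018, 0, 0], "yaw": 0}
    - {"fingers": 0.18, "dp": [-0.018, 0, 0], "yaw": 0}

```text
clock: 9.72
ee_pos: [0.4169, 0.0258, 0.0285]
ee_rot: [[0.007, -1.0, 0.0], [-1.0, -0.007, 0.0], [-0.0, -0.0, -1.0]]
contact_force: [0.7, -0.3, 0.6]
grip_width: 0.0157
finger_force: 0.0
```

```bash
python3 - <<'E'
from cell import manip
import cv2,numpy as np
a=manip.camera('scene')['image'];w=manip.camera('wrist')['image'];b=manip.camera('top')['image']
v=np.zeros((600,800,3),np.uint8);v[:420,:480]=cv2.resize(a[170:310,145:305],(480,420));v[:300,480:]=cv2.resize(w[84:],(320,300))
v[300:500,480:]=cv2.resize(b[170:245,165:285],(320,200));cv2.imwrite('pics/m4.png',v)
E
```

```text
(no output)
```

View pics/m4.png

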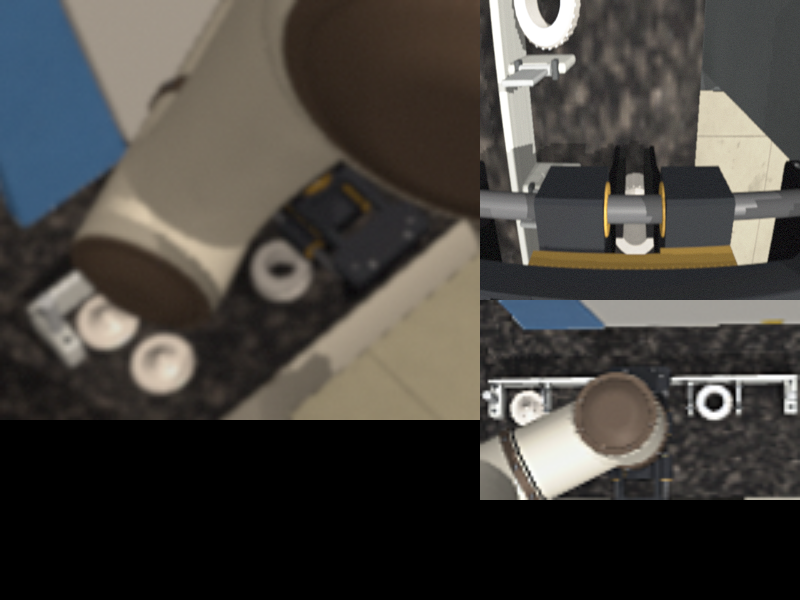

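The ring is still cradled, at scene panel (281,267), in front of bay 3. I'll measure it numerically to save the last picture.

```bash
python3 - <<'E'
from h import *
for p in((281,268),(283,267)):
    print(back('scene',(np.array(p)+.5)/3-.5+[145,170],.02).round(4))
# check bias using original ring
print(back('scene',np.array((700.5,252.5))/5-.5+[145,170],.02))
E
```

```text
[0.4147 0.0567]
[0.4143 0.055 ]
[ 0.41948629 -0.10275239]
```

Emit:
move_arm:
  motion:
    - {"fingers": 0.18, "dp": [-0.001, 0, 0], "yaw": 0}
    - {"fingers": 0.18, "dp": [-0.002, 0, 0], "yaw": 0}
    - {"fingers": 0.18, "dp": [-0.002, 0, 0], "yaw": 0}
    - {"fingers": 0.18, "dp": [-0.002, 0, 0], "yaw": 0}
    - {"fingers": 0.18, "dp": [0.006, 0, 0], "yaw": 0}
    - {"fingers": 0.18, "dp": [0.02, 0, 0], "yaw": 0}
    - {"fingers": 0.18, "dp": [0.02, 0, -0.03], "yaw": 0}
    - {"fingers": 0.18, "dp": [0.02, 0, -0.07], "yaw": 0}
    - {"fingers": 0.18, "dp": [0.02, 0, -0.1], "yaw": 0}
    - {"fingers": 0.18, "dp": [0.02, 0, -0.1], "yaw": 0}

```text
clock: 10.7
ee_pos: [0.4208, 0.0062, 0.1341]
ee_rot: [[0.008, -1.0, 0.012], [-1.0, -0.008, 0.004], [-0.003, -0.012, -1.0]]
contact_force: [0.8, 0.1, -0.5]
grip_width: 0.0157
finger_force: 0.0
```

Emit:
move_arm:
  motion:
    - {"fingers": 0.18, "dp": [-0.005, 0.005, 0], "yaw": -7}
    - {"fingers": 0.18, "dp": [-0.01, 0.01, 0], "yaw": -14}
    - {"fingers": 0.18, "dp": [-0.015, 0.015, 0], "yaw": -21}
    - {"fingers": 0.18, "dp": [-0.02, 0.02, 0], "yaw": -28}
    - {"fingers": 0.18, "dp": [-0.025, 0.025, 0], "yaw": -35}
    - {"fingers": 0.18, "dp": [-0.03, 0.03, 0], "yaw": -42}
    - {"fingers": 0.18, "dp": [-0.035, 0.035, 0], "yaw": -49}
    - {"fingers": 0.18, "dp": [-0.04, 0.04, 0], "yaw": -56}
    - {"fingers": 0.18, "dp": [-0.045, 0.045, 0], "yaw": -63}
    - {"fingers": 0.18, "dp": [-0.05, 0.046, 0], "yaw": -70}

```text
clock: 11.53
ee_pos: [0.3695, 0.0547, 0.1282]
ee_rot: [[0.944, -0.33, -0.001], [-0.33, -0.944, -0.0], [-0.001, 0.001, -1.0]]
contact_force: [-0.1, 0.1, -0.1]
grip_width: 0.0155
finger_force: 0.0
```

Emit:
move_arm:
  motion:
    - {"fingers": 0.18, "dp": [0, 0, 0], "yaw": -7}
    - {"fingers": 0.18, "dp": [0, 0, 0], "yaw": -14}
    - {"fingers": 0.18, "dp": [0, 0, 0], "yaw": -20}
    - {"fingers": 0.18, "dp": [0, 0, 0], "yaw": -20}
    - {"fingers": 0.18, "dp": [0, 0, 0], "yaw": -20}

```text
clock: 11.95
ee_pos: [0.3704, 0.0549, 0.1283]
ee_rot: [[1.0, 0.004, -0.001], [0.004, -1.0, -0.0], [-0.001, 0.0, -1.0]]
contact_force: [-0.5, -0.2, 0.4]
grip_width: 0.0158
finger_force: 0.0
```

```bash
cat > det.py <<'E'
from h import *
from cell import manip
def det(n):
    im=manip.camera(n)['image'];m=(im.min(2)>150).astype(np.uint8)
    k,l,s,c=cv2.connectedComponentsWithStats(m)
    x0,y0,x1,y1=(145,170,310,310) if n=='scene' else (160,190,300,245)
    for i in range(1,k):
        if s[i,4]>15 and x0<c[i][0]<x1 and y0<c[i][1]<y1: print(n,s[i].tolist(),c[i].round(1),back(n,c[i],.02).round(4))
E
python3 - <<'E'
from det import *
s=manip.get_state();print(s['ee_pos'],s['clock']);det('scene');det('top')
E
```

```text
[0.37043441 0.05485407 0.12833704] 11.95
scene [240, 255, 8, 13, 64] [243.6 261.6] [0.401  0.0521]
scene [158, 266, 8, 6, 24] [161.7 268.7] [0.5176 0.2069]
scene [172, 269, 18, 17, 165] [179.7 278.9] [0.4672 0.1911]
scene [164, 279, 7, 9, 32] [167.2 283.4] [0.4774 0.2198]
scene [190, 282, 19, 18, 223] [199.3 291.5] [0.4113 0.1774]
top [166, 198, 118, 16, 332] [232.9 201.7] [0.5053 0.0048]
top [246, 202, 14, 13, 100] [252.3 207.8] [ 0.4834 -0.0621]
top [176, 204, 13, 13, 115] [182.  209.9] [0.4785 0.1817]
top [159, 227, 33, 33, 500] [173.8 243.4] [0.3627 0.2073]
```

Emit:
move_arm:
  motion:
    - {"fingers": 0.18, "dp": [0, -0.0045, 0.03], "yaw": 0}
    - {"fingers": 0.18, "dp": [0, -0.0045, 0.06], "yaw": 0}
    - {"fingers": 0.18, "dp": [0, -0.0045, 0.085], "yaw": 0}
    - {"fingers": 0.18, "dp": [0, -0.0045, 0.1], "yaw": 0}
    - {"fingers": 0.18, "dp": [0, -0.0045, 0.1], "yaw": 0}
    - {"fingers": 0.18, "dp": [0, -0.0045, 0.1], "yaw": 0}

```text
clock: 12.55
ee_pos: [0.3704, 0.0595, 0.0282]
ee_rot: [[1.0, 0.006, -0.002], [0.006, -1.0, -0.001], [-0.002, 0.001, -1.0]]
contact_force: [0.7, 0.4, 0.2]
grip_width: 0.0157
finger_force: 0.0
```

Emit:
move_arm:
  motion:
    - {"fingers": 0.18, "dp": [0.005, 0, 0], "yaw": 0}
    - {"fingers": 0.18, "dp": [0.01, 0, 0], "yaw": 0}
    - {"fingers": 0.18, "dp": [0.015, 0, 0], "yaw": 0}
    - {"fingers": 0.18, "dp": [0.02, 0, 0], "yaw": 0}
    - {"fingers": 0.18, "dp": [0.025, 0, 0], "yaw": 0}
    - {"fingers": 0.18, "dp": [0.03, 0, 0], "yaw": 0}
    - {"fingers": 0.18, "dp": [0.034, 0, 0], "yaw": 0}
    - {"fingers": 0.18, "dp": [0.037, 0, 0], "yaw": 0}
    - {"fingers": 0.18, "dp": [0.039, 0, 0], "yaw": 0}
    - {"fingers": 0.18, "dp": [0.039, 0, 0], "yaw": 0}

```text
clock: 13.38
ee_pos: [0.4102, 0.0601, 0.0285]
ee_rot: [[1.0, 0.007, 0.0], [0.007, -1.0, 0.0], [0.0, -0.0, -1.0]]
contact_force: [0.2, -0.1, -0.3]
grip_width: 0.0157
finger_force: 0.0
```

```bash
python3 - <<'E'
from det import *
det('scene');det('top')
E
```

```text
scene [159, 265, 7, 7, 20] [161.8 268.4] [0.5179 0.2062]
top [166, 198, 118, 16, 303] [234.8 201.9] [ 0.5048 -0.0017]
top [246, 202, 14, 13, 100] [252.3 207.8] [ 0.4834 -0.0621]
top [176, 204, 13, 12, 79] [180.9 209.2] [0.4809 0.1854]
top [167, 217, 50, 40, 779] [186.7 234.4] [0.3932 0.1633]
top [153, 231, 22, 26, 98] [164.2 241.8] [0.3683 0.241 ]
```

Emit:
move_arm:
  motion:
    - {"fingers": 0.18, "dp": [0.004, 0, 0], "yaw": 0}
    - {"fingers": 0.18, "dp": [0.008, 0, 0], "yaw": 0}
    - {"fingers": 0.18, "dp": [0.012, 0, 0], "yaw": 0}
    - {"fingers": 0.18, "dp": [0.016, 0, 0], "yaw": 0}
    - {"fingers": 0.18, "dp": [0.02, 0, 0], "yaw": 0}
    - {"fingers": 0.18, "dp": [0.024, 0.001, 0], "yaw": 0}
    - {"fingers": 0.18, "dp": [0.028, 0.001, 0], "yaw": 0}
    - {"fingers": 0.18, "dp": [0.032, 0.001, 0], "yaw": 0}
    - {"fingers": 0.18, "dp": [0.036, 0.001, 0], "yaw": 0}
    - {"fingers": 0.18, "dp": [0.04, 0.001, 0], "yaw": 0}

```text
clock: 14.32
ee_pos: [0.4501, 0.0593, 0.0285]
ee_rot: [[1.0, 0.007, -0.0], [0.007, -1.0, -0.0], [-0.0, 0.0, -1.0]]
contact_force: [0.3, 0.4, -0.6]
grip_width: 0.0157
finger_force: 0.1
```

Emit:
move_arm:
  motion:
    - {"fingers": 0.18, "dp": [0.001, 0, 0], "yaw": 0}
    - {"fingers": 0.18, "dp": [0.002, 0, 0], "yaw": 0}
    - {"fingers": 0.18, "dp": [0.003, 0, 0], "yaw": 0}
    - {"fingers": 0.18, "dp": [0.004, 0, 0], "yaw": 0}
    - {"fingers": 0.18, "dp": [0.005, 0, 0], "yaw": 0}

```text
clock: 14.73
ee_pos: [0.4546, 0.0593, 0.0286]
ee_rot: [[1.0, 0.007, -0.0], [0.007, -1.0, -0.0], [-0.0, 0.0, -1.0]]
contact_force: [-0.7, 0.0, 0.1]
grip_width: 0.0156
finger_force: 0.1
```

Emit:
move_arm:
  motion:
    - {"fingers": 0.18, "dp": [0.001, 0, 0], "yaw": 0}
    - {"fingers": 0.18, "dp": [0.002, 0, 0], "yaw": 0}
    - {"fingers": 0.18, "dp": [0.003, 0, 0], "yaw": 0}
    - {"fingers": 0.18, "dp": [0.003, 0, 0], "yaw": 0}

```text
clock: 15.07
ee_pos: [0.4558, 0.0589, 0.0283]
ee_rot: [[1.0, 0.006, -0.004], [0.006, -1.0, -0.001], [-0.004, 0.001, -1.0]]
contact_force: [-5.8, 2.2, 4.0]
grip_width: 0.016
finger_force: 3.3
```

Wall contact (−5.8 N) at TCP x = 0.456, where the geometry predicts home (0.457). Backing straight off, lifting, and clearing the view.

Emit:
move_arm:
  motion:
    - {"fingers": 0.18, "dp": [-0.005, 0, 0], "yaw": 0}
    - {"fingers": 0.18, "dp": [-0.02, 0, 0], "yaw": 0}
    - {"fingers": 0.18, "dp": [-0.045, 0, 0], "yaw": 0}
    - {"fingers": 0.18, "dp": [-0.06, 0, 0], "yaw": 0}
    - {"fingers": 0.18, "dp": [-0.06, 0, -0.04], "yaw": 0}
    - {"fingers": 0.18, "dp": [-0.06, 0, -0.08], "yaw": 0}
    - {"fingers": 0.18, "dp": [-0.06, 0, -0.12], "yaw": 0}
    - {"fingers": 0.18, "dp": [-0.06, 0, -0.16], "yaw": 0}
    - {"fingers": 0.18, "dp": [-0.06, 0, -0.2], "yaw": 0}

```text
clock: 15.82
ee_pos: [0.3975, 0.0588, 0.231]
ee_rot: [[1.0, 0.007, 0.002], [0.007, -1.0, 0.001], [0.002, -0.001, -1.0]]
contact_force: [1.4, 1.2, -0.7]
grip_width: 0.0154
finger_force: 0.0
```

Emit:
move_arm:
  motion:
    - {"fingers": 0.18, "dp": [0, -0.04, 0], "yaw": 0}
    - {"fingers": 0.18, "dp": [0, -0.08, 0], "yaw": 0}
    - {"fingers": 0.18, "dp": [0, -0.12, 0], "yaw": 0}
    - {"fingers": 0.18, "dp": [0, -0.16, 0], "yaw": 0}
    - {"fingers": 0.18, "dp": [0, -0.2, 0], "yaw": 0}
    - {"fingers": 0.18, "dp": [0, -0.24, 0], "yaw": 0}
    - {"fingers": 0.18, "dp": [0, -0.28, 0], "yaw": 0}
    - {"fingers": 0.18, "dp": [0, -0.32, 0], "yaw": 0}
    - {"fingers": 0.18, "dp": [0, -0.36, 0], "yaw": 0}
    - {"fingers": 0.18, "dp": [0, -0.36, 0], "yaw": 0}

```text
clock: 16.65
ee_pos: [0.3954, 0.4254, 0.2276]
ee_rot: [[1.0, 0.012, 0.002], [0.012, -1.0, 0.003], [0.003, -0.003, -1.0]]
contact_force: [0.8, 0.2, 1.1]
grip_width: 0.0155
finger_force: 0.0
```

```bash
python3 - <<'E'
from det import *
det('scene');det('top')
a=manip.camera('scene')['image'];b=manip.camera('top')['image'];s=manip.get_state();print(s['ee_pos'],s['clock'])
v=np.zeros((600,800,3),np.uint8);v[:300,:700]=cv2.resize(b[185:245,155:295],(700,300),interpolation=cv2.INTER_CUBIC)
v[300:,:343]=cv2.resize(a[170:310,145:305],(343,300));cv2.imwrite('pics/end.png',v)
E
```

```text
top [166, 198, 118, 16, 374] [230.5 201.6] [0.5059 0.0132]
top [211, 202, 15, 13, 107] [217.9 207.5] [0.4856 0.0566]
top [246, 202, 14, 13, 101] [252.3 207.8] [ 0.4833 -0.062 ]
top [176, 204, 15, 13, 129] [182.5 210.3] [0.477  0.1797]
top [179, 220, 13, 14, 133] [184.9 226.9] [0.4193 0.17  ]
[0.39496726 0.41840406 0.22828267] 16.85
```

View pics/end.png

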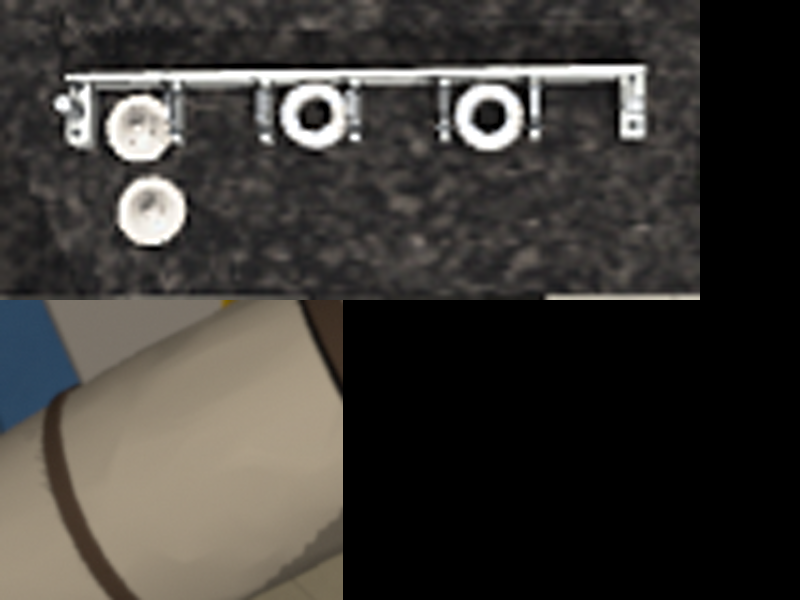

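The ring is in bay 3, at crop (315,115), touching the back wall and between tab2 and tab3. The tabs are upright, and the cones and stored ring have not moved. Handing in.

```bash
python3 -c "
from cell import manip
print(manip.finish_job())"
```

```text
the job is handed in; nothing more can be done
None
```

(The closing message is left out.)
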